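# Line up the calibration weights by size

## Robot

A 7-joint arm with a two-finger parallel gripper is mounted at the origin on a cart in front of the work surface, level with it; the furniture and walls round the work are solid. World frame = base frame: x ahead of the robot, y to its left, z up, the work surface at z = 0. Lengths are in m, angles in rad, forces in N, time in s.
With the tool pointing down it reaches from about 0.425 to 0.925 m from the base axis. Payload 6.8 kg.
Tool frame: the origin (TCP) lies between the finger pads; the fingertips stand 14 mm ahead of it and the grasp point (between the pads) lies 5 mm behind it; z points along the fingers, y is the line along which they close (so a half turn about z gives the same grasp; the last joint's range is limited). The gripper opens to 85 mm and grips with 20 to 120 N. Pads are 22 mm wide; open, the fingers measure 114 mm over their backs; the gripper's body (76 mm by 85 mm) begins 54 mm behind the grasp point. The pads swing forward as they close: fully open they stand 13 mm farther back than shut.
Start: joints at [1.235, 0.477, 0.022, 1.555, -0.011, 1.109, -0.083], TCP at [0.152, -0.658, 0.245] pointing down, gripper open.
Joint ranges: [-2.96, 2.96], [-0.34, 2.1], [-1.41, 1.46], [0.24, 2.44], [-1.37, 4.51], [0.17, 1.92], [-2.96, 2.96]. Speed limits (rad/s): [2.39, 2.39, 3.14, 3.14, 3.14, 3.14, 3.14].

## Interface

Orientations are given as a rotation vector (axis times angle).
In Python, from bench import r, eyes, ticket gives the robot as it stands. The module is installed in compiled form; this text tells all that it offers.
- The arm moves only by the tool arm_command, never from a script. Its argument "plan" is text: rows parted by semicolons, each of 4 numbers parted by spaces: the shift along the tool's x, y, z in m, then the turn about the tool's z in degrees. In form: tx ty tz yaw; .... A call has 1 to 20 rows; each row shifts and turns the commanded pose from where the row before left it, along the tool's axes as they then stand; what a row does not reach is not made up. A row lasts 1/8 s, in which the tool goes at most 62.5 mm and 10.7 degrees, less where a joint would pass 70% of its speed; a pose out of reach is approached as far as the arm can. A call is refused whole if a number of a shift passes 0.0625 or a number of a turn 10.7, either way. A call with a gripper value outside its range is refused whole. "hand" is the closure, from -1 (fully open) to 1 (shut), set as the call begins (left out, the last holds). The fingers move at their own pace and stop on an object; "grip_force" is the grip in N (left out, the last holds). Time passes only in rows, so rows that do not move let the fingers close. It gives the time, the measured TCP pose, the force, the opening and the grip force at its end, in the units of the state.
- r.get_obs(): the state, without advancing time (a new reading comes with each control period).
- eyes.grab_frame(name): name is "side" or "top"; returns (picture, depth): 400x640x3 uint8, red, green, blue; 400x640 float32, m along the optical axis (not along the pixel's ray), 0 where there is no reading.
- eyes.calibration(name): a dict with "fov_y" (degrees; the focal length in pixels is half the picture's height over the tangent of half this angle, whatever the lens; pixels are square), "cx", "cy" (the principal point, pixels), "k1" (the pictures are not rectified: a ray, as slopes to the right and down, at radius r is drawn at 1 + k1 r^2 times it, then the intrinsics apply), "origin" and "attitude" of the camera in the world. Camera axes: x right, y up, looking along -z (the intrinsics and any distortion apply to the point x, -y, -z); pixel columns grow to the right and rows downward; lengths in m; the calibration is good to about 2 mm. A picture is of the moment at which its call begins. calibration takes no time and is no camera call.
- ticket.hand_in(): hands the job in; it is judged then, once.
The state is a dict: "clock": time; "joints": joint angles; "qvel": joint speeds; "tau": joint torques, N m; "tcp_pos": TCP position; "orientation": TCP orientation; "contact_force": force on the tool from outside, world axes, zero at the start; "moment": the same for the moment, N m; "grip_width": finger opening in m; "gripper_force": force on a finger pad.
Only numpy, scipy, OpenCV 4.12 (cv2) and the standard library are available. Lean on these libraries where they do the work, as an engineer would, in place of code of your own. Each camera call takes 0.05 s, during which the arm holds its last target. There are 200 camera calls.

## Task

Put the four calibration weights in order of size on the white strip, one standing upright in the middle of each blue pad: the largest on the pad next to the red end plate, then ever smaller, down to the smallest next to the yellow end plate. Do not tip any weight over on the way.

Things in the scene. Friction and masses are not known exactly. Their poses are not given: they have to be found in the camera images.
- weight_xl_mid (a point): largest calibration weight: bright steel cylinder with a narrower neck and knob on top, 46 mm in diameter, 72 mm high (plain cylinder up to 46 mm), about 0.5 kg. Stands upright on the worktop at the start. This point is on its axis, half-way up (36 mm above its underside); z is up its axis.
- weight_l_mid (a point): second largest calibration weight: bright steel cylinder with neck and knob, 36 mm in diameter, 56 mm high (plain cylinder up to 36 mm), about 0.22 kg. Stands upright on the worktop at the start. This point is on its axis, half-way up (28 mm above its underside); z is up its axis.
- weight_m_mid (a point): third largest calibration weight: brass-coloured, with knob, 27 mm in diameter, 42 mm high, about 0.1 kg. Stands upright on the worktop at the start. This point is on its axis, half-way up (21 mm above its underside); z is up its axis.
- weight_s_mid (a point): smallest calibration weight: light grey steel, with knob, 21 mm in diameter, 36 mm high, about 0.05 kg. Stands upright on the worktop at the start. This point is on its axis, half-way up (18 mm above its underside); z is up its axis.
- pad_a: round blue pad, 50 mm in diameter, fixed on the white strip (64 x 370 mm, 6 mm thick); the leftmost (+y end) of a straight row of four, 70 mm apart, the row running along the strip's length. Its top is 8 mm above the worktop. Origin at the centre of the pad's underside (6 mm above the worktop); y points along the row.
- pad_b: round blue pad, 50 mm in diameter, fixed on the white strip (64 x 370 mm, 6 mm thick); the second from the left of a straight row of four, 70 mm apart, the row running along the strip's length. Its top is 8 mm above the worktop. Origin at the centre of the pad's underside (6 mm above the worktop); y points along the row.
- pad_c: round blue pad, 50 mm in diameter, fixed on the white strip (64 x 370 mm, 6 mm thick); the third from the left of a straight row of four, 70 mm apart, the row running along the strip's length. Its top is 8 mm above the worktop. Origin at the centre of the pad's underside (6 mm above the worktop); y points along the row.
- pad_d: round blue pad, 50 mm in diameter, fixed on the white strip (64 x 370 mm, 6 mm thick); the rightmost (-y end) of a straight row of four, 70 mm apart, the row running along the strip's length. Its top is 8 mm above the worktop. Origin at the centre of the pad's underside (6 mm above the worktop); y points along the row.
- plate_red: flat red plate, 50 x 30 mm, 3 mm thick, fixed on one end of the white strip, 57 mm beyond the centre of the last pad; marks the end of the row where the largest weight goes. It may be at either end. Origin at the centre of its underside (6 mm above the worktop).
- plate_yellow: flat yellow plate, 50 x 30 mm, 3 mm thick, fixed on one end of the white strip, 57 mm beyond the centre of the last pad; marks the end of the row where the smallest weight goes. It may be at either end. Origin at the centre of its underside (6 mm above the worktop).
Mind the look-alikes: they are no part of the job. What is shaped like the part that bears weight_l_mid but purple is not meant.

How it is judged:
By the outcome, as a careful person would: the job done as asked, in the order asked, and still so for the second after the job is handed in, with the robot touching nothing.
It also fails if it takes over 109 s, if anything falls off the work surface, if the arm or the gripper's body presses on something with over 40 N, if the wrist force passes 120 N, or if a joint passes its speed limit or range.

## Working session

There is one attempt and no reset: what is moved stays moved. The work goes in short steps, Python scripts to look and compute and a tool call to move; the robot and the scene stay as the last step left them, time stands still between calls to the robot, and variables do not carry over. Pictures are saved under pics/ and viewed, at most 14 in all, crops included, and the job is handed in when it is done.

Besides the shell and the picture viewer there is one more tool, called after "Request:" as name(argument=value, ...) on one line, values as JSON. arm_command: Moves the arm, as the interface text tells. Its arguments: {"type":"object","properties":{"plan":{"type":"string"},"hand":{"type":"number"},"grip_force":{"type":"number"}},"required":["plan"]}

```bash
mkdir -p pics; cat > h.py <<'E'
import numpy as np, cv2
from scipy.spatial.transform import Rotation as R
from bench import r, eyes, ticket
def cam(n):
    c=eyes.calibration(n); c['f']=200/np.tan(np.radians(c['fov_y'])/2); return c
def rot(a):
    a=np.array(a,float)
    return a if a.shape==(3,3) else (R.from_rotvec(a).as_matrix() if a.size==3 else R.from_quat(a).as_matrix())
def ray(c,u,v):
    K=np.array([[c['f'],0,c['cx']],[0,c['f'],c['cy']],[0,0,1]])
    p=cv2.undistortPoints(np.array([[[u,v]]],float),K,np.array([c['k1'],0,0,0,0.]))[0,0]
    return np.array(c['origin']),rot(c['attitude'])@np.array([p[0],-p[1],-1])
def onz(c,u,v,z):
    o,d=ray(c,u,v); return o+d*(z-o[2])/d[2]
def dep(c,u,v,D):
    o,d=ray(c,u,v); return o+d*D
E
python3 - <<'E'
from h import *
for n in('top','side'):
    c=cam(n);print(c)
    p,d=eyes.grab_frame(n);np.savez('f_'+n,p=p,d=d)
    cv2.imwrite(f'pics/{n}0.png',p[:,:,::-1])
o=r.get_obs();print({k:np.round(v,4) for k,v in o.items()})
E
```

```text
{'fov_y': 42.31924334738559, 'cx': 315.8900878354911, 'cy': 200.2101172581511, 'k1': -0.06597075290466513, 'origin': array([ 0.31996143, -0.03342784,  1.18840897]), 'attitude': array([ 0.17259253, -0.13243226, -1.5478202 ]), 'f': np.float64(516.710549137595)}
{'fov_y': 54.29146150524769, 'cx': 321.48098781505377, 'cy': 202.67947949412718, 'k1': -0.07264433169167836, 'origin': array([ 0.21603959, -0.68224615,  0.54127222]), 'attitude': array([ 0.96915129, -0.22538439, -0.42679234]), 'f': np.float64(390.0662421074593)}
{'clock': np.float64(0.1), 'joints': array([ 1.2349,  0.4777,  0.0223,  1.5563, -0.0115,  1.1093, -0.0831]), 'qvel': array([ 0.    , -0.0011, -0.0014, -0.0014,  0.0003, -0.0012,  0.0006]), 'tau': array([ 5.60000e-03, -5.97752e+01,  1.61380e+00, -2.81951e+01,
        1.28000e-02,  5.00000e-03,  0.00000e+00]), 'tcp_pos': array([ 0.1523, -0.6571,  0.2444]), 'orientation': array([-3.1196e+00, -3.5690e-01,  5.0000e-04]), 'contact_force': array([-0.1742, -0.0318, -0.0401]), 'moment': array([-0.0007, -0.0277,  0.0172]), 'gripper_force': np.float64(0.0), 'grip_width': np.float64(0.0855)}
```

View pics/top0.png

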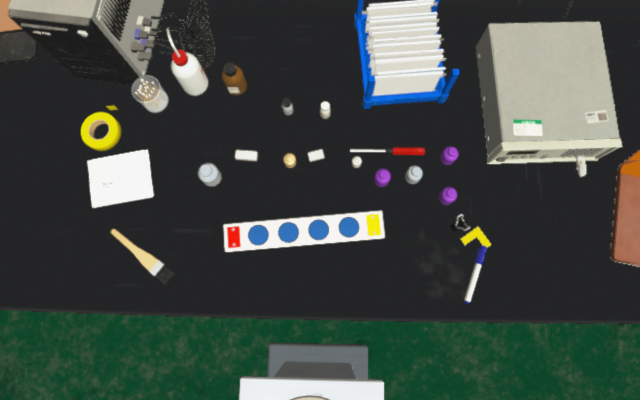

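View pics/side0.png

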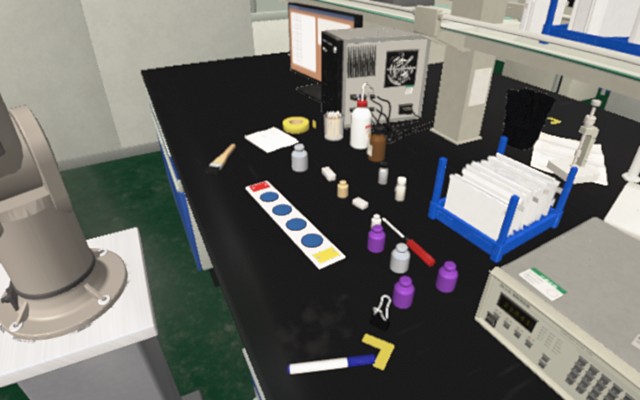

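```bash
python3 - <<'E'
from h import *
s=np.load('f_side.npz');t=np.load('f_top.npz')
cv2.imwrite('pics/cs.png',cv2.resize(s['p'][130:330,270:470,::-1],(600,600),interpolation=cv2.INTER_CUBIC))
cv2.imwrite('pics/ct.png',cv2.resize(t['p'][90:260,190:470,::-1],(800,486),interpolation=cv2.INTER_CUBIC))
c=cam('top')
P=np.array([.152,-.657,.244]);q=rot(c['attitude']).T@(P-c['origin']);print('tcp px',c['cx']+c['f']*q[0]/-q[2],c['cy']-c['f']*q[1]/-q[2])
for n,im in(('top',t),('side',s)):
  c=cam(n);h=cv2.cvtColor(im['p'],cv2.COLOR_RGB2HSV)
  for nm,lo,hi,z in(('blue',(100,100,60),(115,255,200),.008),('yel',(25,150,120),(32,255,255),.009),('red',(0,180,120),(4,255,255),.009)):
    m=cv2.inRange(h,lo,hi)
    for k in cv2.connectedComponentsWithStats(m)[1:2]:
      _,_,st,ce=cv2.connectedComponentsWithStats(m)
      for a,b in zip(st[1:],ce[1:]):
        if a[4]>60: print(n,nm,a[4],np.round(b),np.round(onz(c,*b,z),4),np.round(dep(c,*b,im['d'][int(round(b[1])),int(round(b[0]))]),4))
E
```

```text
tcp px 694.4317629548761 410.5499402984534
top blue 1391 [395.  74.] [ 0.8717 -0.1873  0.008 ] [ 0.8259 -0.1745  0.106 ]
top blue 299 [349. 227.] [ 0.4915 -0.0771  0.008 ] [ 0.4916 -0.0772  0.0069]
top blue 298 [318. 229.] [ 0.4842 -0.0074  0.008 ] [ 0.4845 -0.0073  0.0057]
top blue 295 [288. 232.] [0.477 0.062 0.008] [0.4774 0.0622 0.0048]
top blue 296 [258. 235.] [0.4698 0.1317 0.008 ] [0.4697 0.1316 0.009 ]
top yel 872 [101. 131.] [0.7162 0.5291 0.009 ] [ 0.72    0.5344 -0.002 ]
top yel 225 [373. 224.] [ 0.4976 -0.1336  0.009 ] [ 0.4976 -0.1336  0.0086]
top yel 277 [476. 237.] [ 0.4721 -0.369   0.009 ] [ 0.4737 -0.3725 -0.0033]
top red 138 [180.  58.] [0.911  0.3477 0.009 ] [0.8403 0.3021 0.1502]
top red 222 [408. 151.] [ 0.6744 -0.2174  0.009 ] [ 0.6732 -0.2168  0.0129]
top red 184 [233. 237.] [0.4638 0.1881 0.009 ] [0.4641 0.1886 0.0065]
side blue 1253 [587.  35.] [3.6214 1.2753 0.008 ] [ 1.0918 -0.1789  0.4041]
side blue 150 [502. 144.] [1.2559 0.0829 0.008 ] [ 1.0012 -0.1045  0.1386]
side blue 740 [183. 215.] [0.2564 0.1438 0.008 ] [ 0.2898  0.8281 -0.4338]
side blue 3172 [495. 218.] [ 0.9117 -0.2049  0.008 ] [ 0.8205 -0.2675  0.0779]
side blue 117 [269. 196.] [0.4687 0.1268 0.008 ] [0.4689 0.1274 0.0076]
side blue 143 [282. 209.] [0.4756 0.0573 0.008 ] [0.476  0.0584 0.0072]
side blue 173 [296. 224.] [ 0.4829 -0.0123  0.008 ] [ 0.4843 -0.0087  0.0051]
side blue 208 [312. 240.] [ 0.4901 -0.0815  0.008 ] [ 0.4902 -0.0811  0.0077]
side yel 261 [296. 126.] [0.7137 0.5236 0.009 ] [0.6975 0.4842 0.0264]
side yel 151 [326. 255.] [ 0.4956 -0.139   0.009 ] [ 0.495  -0.1402  0.0102]
side yel 399 [380. 350.] [ 0.4674 -0.3821  0.009 ] [ 0.4725 -0.3761 -0.0017]
side red 252 [420. 252.] [ 0.6741 -0.222   0.009 ] [ 0.6695 -0.2267  0.0144]
```

View pics/cs.png

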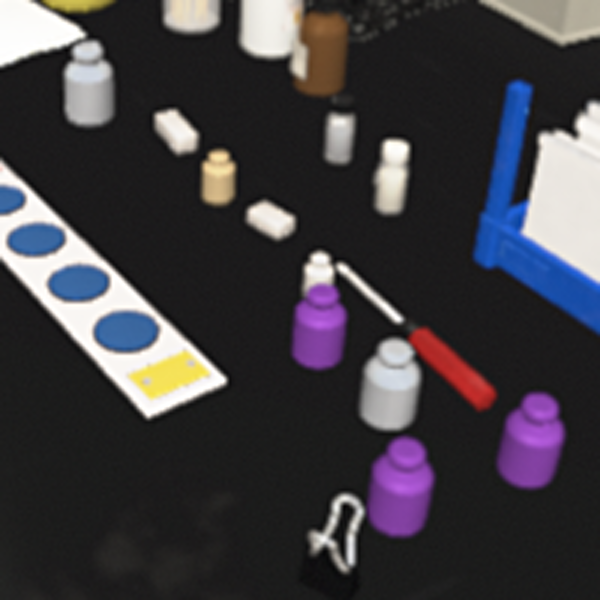

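View pics/ct.png

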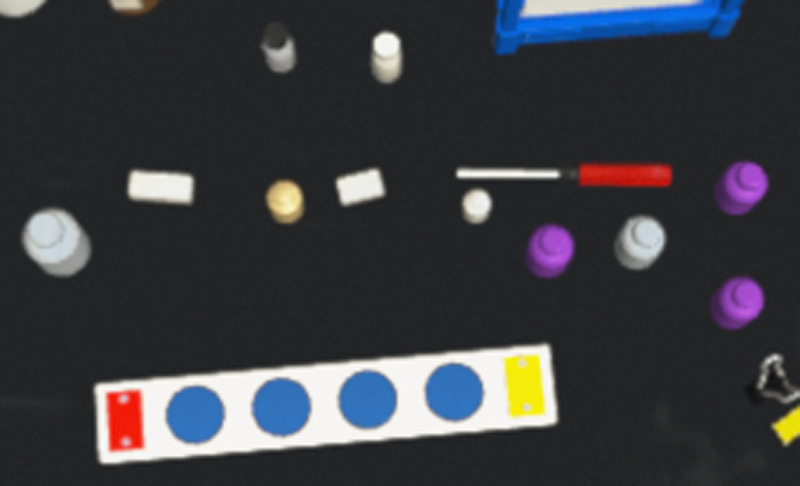

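The top view gives these candidates (pixel positions):
- **XL:** grey steel at (208,175), the bigger of the two.
- **L:** grey steel at (414,175). The purple copies at (383,178), (450,156) and (448,196) are decoys.
- **M:** brass at (290,160).
- **S:** light grey with a knob at (357,161). The capped vials at (288,106) and (325,109) and the two erasers have no weight's neck and knob.

The crops confirm this. Red is at the +y end, so the order is a=XL, b=L, c=M, d=S.

```bash
cat >> h.py <<'E'
def comp(im,u,v,lo=75):
    g=im.max(2); m=(g>lo).astype(np.uint8)
    h=cv2.cvtColor(im,cv2.COLOR_RGB2HSV); pur=cv2.inRange(h,(125,90,40),(160,255,255)); m[pur>0]=0
    n,l,st,ce=cv2.connectedComponentsWithStats(m,connectivity=4)
    i=l[v,u]; return ce[i],st[i],l==i
def tri(P):
    A=np.zeros((3,3));b=np.zeros(3)
    for o,d in P:
        d=d/np.linalg.norm(d);M=np.eye(3)-np.outer(d,d);A+=M;b+=M@o
    return np.linalg.solve(A,b)
W=dict(xl=((208,176),(299,160),.072),l=((414,176),(400,261),.056),m=((290,161),(342,190),.042),s=((357,162),(376,221),.036))
def go(x,y,z,th):
    "remaining shift, in tool axes after turning to th (deg)"
    o=r.get_obs();Rm=R.from_rotvec(o['orientation']).as_matrix()
    t0=np.degrees(np.arctan2(Rm[1,0],Rm[0,0])); a=np.radians(th)
    d=np.array([x,y,z])-o['tcp_pos']
    print('t',round(float(o['clock']),2),'tcp',np.round(o['tcp_pos'],4),'th',round(t0,2),'w',round(float(o['grip_width']),4))
    for nm,q in(('at th0',np.radians(t0)),('at th',a)):
        print(nm,np.round([np.cos(q)*d[0]+np.sin(q)*d[1],np.sin(q)*d[0]-np.cos(q)*d[1],-d[2]],4),'yaw',round(t0-th,2))
E
python3 - <<'E'
from h import *
F={n:np.load(f'f_{n}.npz') for n in('top','side')}
for k,(a,b,H) in W.items():
  P=[]
  for n,px in(('top',a),('side',b)):
    c=cam(n);ce,st,m=comp(F[n]['p'],*px);P.append(ray(c,*ce))
    v,u=np.nonzero(m);D=F[n]['d'];X=np.array([dep(c,i,j,D[j,i]) for i,j in zip(u,v) if D[j,i]>0])
    T=X[(X[:,2]>H-.006)&(X[:,2]<H+.008)]
    print(k,n,np.round(ce,1),st,'mid',np.round(onz(c,*ce,H*.47),4),'topz',len(T),np.round(T.mean(0),4) if len(T) else '')
  print('   tri',np.round(tri(P),4))
E
```

```text
xl top [209.3 174.3] [198 163  24  24 439] mid [0.6049 0.2471 0.0338] topz 123 [0.6059 0.2477 0.0709]
xl side [284.  140.1] [ 244  116   66   56 1681] mid [0.6115 0.3754 0.0338] topz 45 [0.6047 0.2421 0.0705]
   tri [0.5737 0.2338 0.1023]
l top [413.8 174.3] [406 165  17  19 257] mid [ 0.6134 -0.2263  0.0263] topz 74 [ 0.6137 -0.2253  0.0547]
l side [407.7 256. ] [390 239  46  35 815] mid [ 0.6296 -0.2344  0.0263] topz 77 [ 0.6131 -0.2314  0.0542]
   tri [ 0.6219 -0.231   0.0244]
m top [289.5 160. ] [283 153  14  15 168] mid [0.6454 0.0628 0.0197] topz 38 [0.6446 0.0645 0.0402]
m side [342.2 189. ] [337 180  12  19 191] mid [0.6427 0.0569 0.0197] topz 23 [0.6441 0.0584 0.0402]
   tri [0.6465 0.0632 0.0152]
s top [356.5 161.5] [352 156  10  12 107] mid [ 0.6447 -0.0942  0.0169] topz 26 [ 0.6444 -0.0929  0.035 ]
s side [383.9 223.5] [371 213  34  25 226] mid [ 0.6566 -0.1119  0.0169] topz 21 [ 0.6436 -0.0984  0.034 ]
   tri [ 0.6561 -0.0987  0.006 ]
```

```bash
python3 -c "
from h import *
go(.644,-.0957,.12,0)"
```

```text
t 0.1 tcp [ 0.1523 -0.6571  0.2444] th 13.05 w 0.0855
at th0 [ 0.6058 -0.4358  0.1244] yaw 13.05
at th [ 0.4917 -0.5614  0.1244] yaw 13.05
```

Request:
arm_command(plan="0 0 0 6.5; 0 0 0 6.5; 0.035 -0.04 0.008 0; 0.035 -0.04 0.008 0; 0.035 -0.04 0.008 0; 0.035 -0.04 0.008 0; 0.035 -0.04 0.008 0; 0.035 -0.04 0.008 0; 0.035 -0.04 0.008 0; 0.035 -0.04 0.008 0; 0.035 -0.04 0.008 0; 0.035 -0.04 0.008 0; 0.035 -0.04 0.008 0; 0.035 -0.04 0.008 0; 0.035 -0.04 0.008 0; 0.035 -0.04 0.008 0", hand=0)

```text
clock: 2.1
tcp_pos: [0.6427, -0.0959, 0.1327]
orientation: [3.141, 0.001, -0.001]
contact_force: [0.9, -0.0, -0.2]
grip_width: 0.043
gripper_force: 0.0
```

```bash
python3 -c "
from h import *
go(.644,-.0957,.06,0)
p,d=eyes.grab_frame('side');cv2.imwrite('pics/s1.png',cv2.resize(p[100:300,220:460,::-1],(720,600)))"
```

```text
t 2.1 tcp [ 0.6427 -0.0959  0.1327] th 0.04 w 0.043
at th0 [ 0.0013 -0.0002  0.0727] yaw 0.04
at th [ 0.0013 -0.0002  0.0727] yaw 0.04
```

View pics/s1.png

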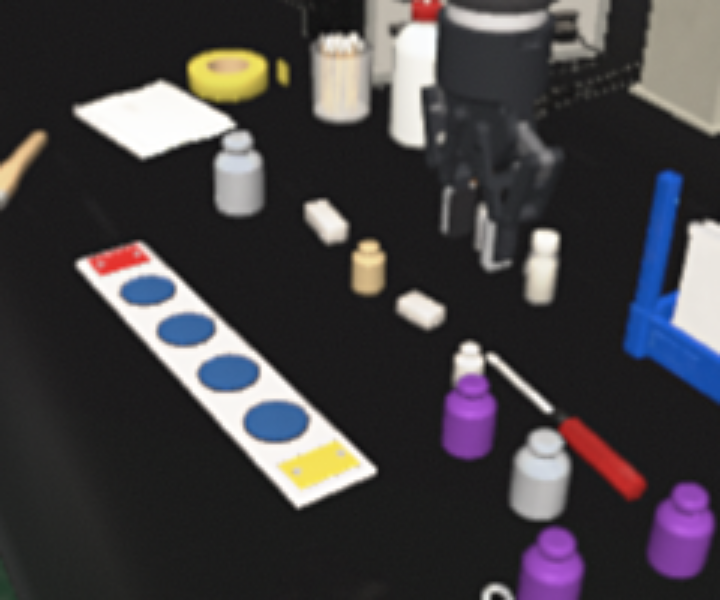

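Request:
arm_command(plan="0.0013 0 0.025 0; 0 0 0.025 0; 0 0 0.025 0; 0 0 0.02 0; 0 0 0.015 0; 0 0 0.006 0; 0 0 0 0")

```text
clock: 3.02
tcp_pos: [0.6433, -0.0971, 0.0173]
orientation: [-3.142, -0.001, 0.0]
contact_force: [0.3, -0.4, 0.2]
grip_width: 0.0428
gripper_force: 0.0
```

Request:
arm_command(plan="0 0 0 0; 0 0 0 0; 0 0 0 0; 0 0 0 0", hand=1, grip_force=25)

```text
clock: 3.52
tcp_pos: [0.6439, -0.0972, 0.0182]
orientation: [3.141, 0.001, 0.002]
contact_force: [-0.3, -0.0, 5.8]
grip_width: 0.0198
gripper_force: 25.6
```

```bash
python3 -c "
from h import *
go(.644,-.0957,.06,0)
p,d=eyes.grab_frame('side');cv2.imwrite('pics/s2.png',cv2.resize(p[180:270,320:440,::-1],(720,540)))"
```

```text
t 3.52 tcp [ 0.6439 -0.0972  0.0182] th 0.05 w 0.0198
at th0 [ 0.0001 -0.0015 -0.0418] yaw 0.05
at th [ 0.0001 -0.0015 -0.0418] yaw 0.05
```

View pics/s2.png

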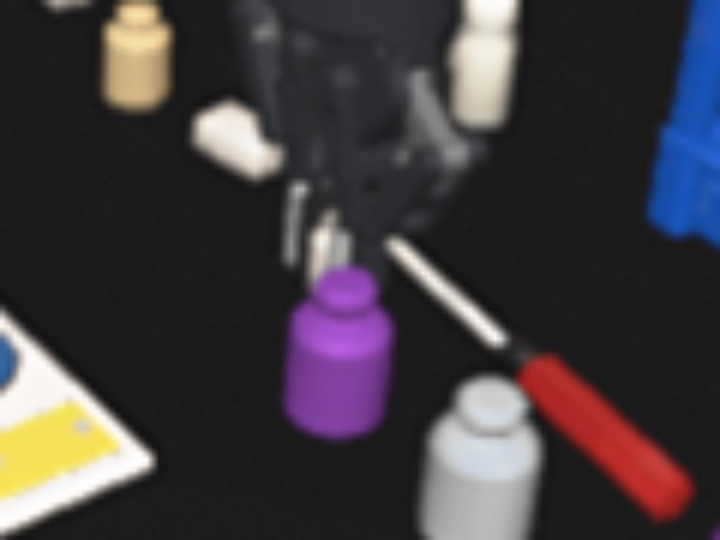

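Request:
arm_command(plan="0 0 -0.01 0; 0 0 -0.03 0; 0 0 -0.03 0; -0.03 -0.003 0 0; -0.04 -0.005 0 0; -0.04 -0.005 0 0; -0.03 -0.003 0 0; -0.013 0 0 0; 0 0 0.02 0; 0 0 0.015 0; 0 0 0 0")

```text
clock: 4.95
tcp_pos: [0.49, -0.0812, 0.0513]
orientation: [-3.141, -0.002, 0.003]
contact_force: [0.6, -0.2, 0.1]
grip_width: 0.0198
gripper_force: 25.0
```

```bash
python3 -c "
from h import *
go(.4908,-.0805,.0275,0)
p,d=eyes.grab_frame('side');cv2.imwrite('pics/s3.png',cv2.resize(p[180:280,250:370,::-1],(720,600)))"
```

```text
t 4.95 tcp [ 0.49   -0.0812  0.0513] th 0.06 w 0.0198
at th0 [ 0.0008 -0.0007  0.0238] yaw 0.06
at th [ 0.0008 -0.0007  0.0238] yaw 0.06
```

View pics/s3.png

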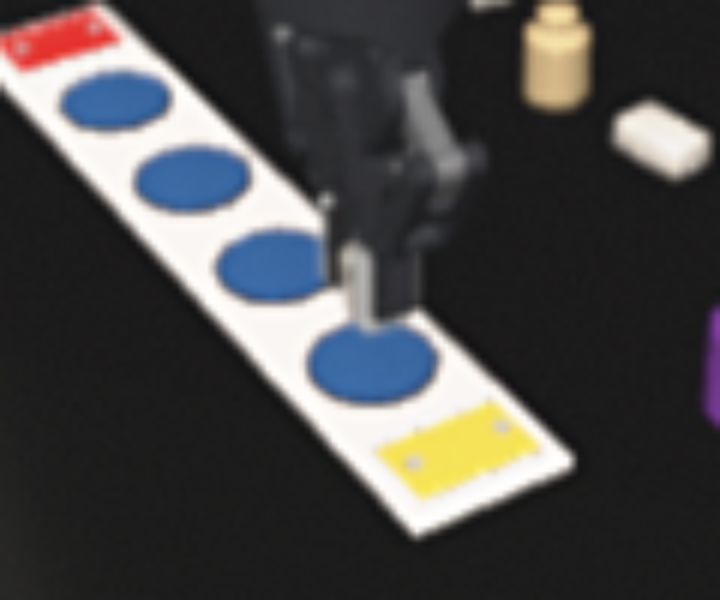

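Request:
arm_command(plan="0.0008 0 0.012 0; 0 0 0.008 0; 0 0 0.004 0; 0 0 0 0; 0 0 0 0")

```text
clock: 5.62
tcp_pos: [0.4912, -0.0813, 0.0285]
orientation: [3.142, 0.001, 0.0]
contact_force: [-0.4, 0.1, -0.7]
grip_width: 0.0198
gripper_force: 25.0
```

Request:
arm_command(plan="0 0 0 0; 0 0 0 0; 0 0 0 0; 0 0 -0.015 0; 0 0 -0.04 0; 0 0 -0.05 0; 0.05 0 0 0; 0.06 -0.02 0 0; 0.04 -0.05 0 0;0 -0.04 0 0; 0 0 0 0", hand=0)

```text
clock: 7.0
tcp_pos: [0.6393, 0.0331, 0.1342]
orientation: [-3.139, -0.012, -0.001]
contact_force: [-0.3, 0.2, 0.2]
grip_width: 0.043
gripper_force: 0.0
```

```bash
cat > look.py <<'E'
from h import *
import sys
tag=sys.argv[1]
for n in('top','side'):
    p,d=eyes.grab_frame(n);np.savez('f_'+n,p=p,d=d)
    c=p[205:265,215:395] if n=='top' else p[180:280,240:360]
    cv2.imwrite(f'pics/{tag}{n}.png',cv2.resize(c[:,:,::-1],None,fx=4.4 if n=='top' else 5,fy=4.4 if n=='top' else 5,interpolation=cv2.INTER_CUBIC))
a=cv2.imread(f'pics/{tag}top.png');b=cv2.imread(f'pics/{tag}side.png')
b=cv2.resize(b,(360,300));o=np.zeros((570,800,3),np.uint8);o[:a.shape[0],:a.shape[1]]=a;o[268:568,:360]=b
cv2.imwrite(f'pics/{tag}.png',o)
go(*map(float,sys.argv[2:6]))
E
python3 look.py p1 .6443 .0614 .12 95.9
```

```text
t 7.1 tcp [0.6391 0.0274 0.134 ] th 0.1 w 0.0427
at th0 [ 0.0052 -0.034   0.014 ] yaw -95.8
at th [0.0333 0.0087 0.014 ] yaw -95.8
```

View pics/p1.png

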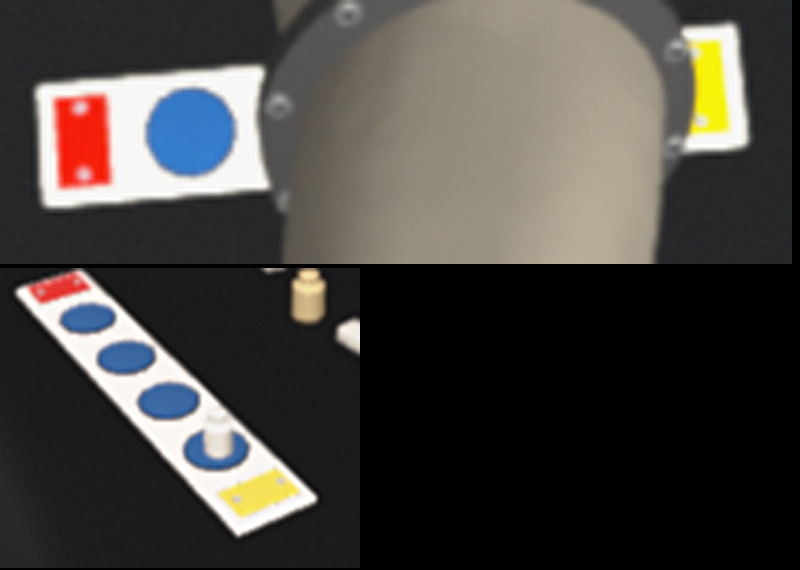

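S stands upright in the middle of pad d: its base is at about (217,452) in the side crop and the pad centre at (217,450). Next is the brass M.

Request:
arm_command(plan="0.005 -0.032 0 0; 0 0 0 -10.6; 0 0 0 -10.6; 0 0 0 -10.6; 0 0 0 -10.6; 0 0 0 -10.6; 0 0 0 -10.6; 0 0 0 -10.6; 0 0 0 -10.6; 0 0 0 -10.6; 0 0 0.01 0; 0 0 0 0", hand=-0.15)

```text
clock: 8.6
tcp_pos: [0.6434, 0.0577, 0.1222]
orientation: [-2.119, -2.319, 0.004]
contact_force: [-0.8, -0.5, 0.2]
grip_width: 0.0487
gripper_force: 0.0
```

```bash
python3 -c "
from h import *
go(.6443,.06,.019,95.9)"
```

```text
t 8.6 tcp [0.6434 0.0577 0.1222] th 95.15 w 0.0487
at th0 [0.0022 0.0011 0.1032] yaw -0.75
at th [0.0022 0.0011 0.1032] yaw -0.75
```

Request:
arm_command(plan="0.002 0.001 0.025 -0.7; 0 0 0.025 0; 0 0 0.025 0; 0 0 0.018 0; 0 0 0.01 0; 0 0 0 0")

```text
clock: 9.35
tcp_pos: [0.6448, 0.0615, 0.0199]
orientation: [-2.099, -2.337, 0.001]
contact_force: [-0.2, -0.6, 0.2]
grip_width: 0.0494
gripper_force: 0.0
```

Request:
arm_command(plan="0 0 0 0; 0 0 0 0; 0 0 0 0; 0 0 0 0", hand=1)

```text
clock: 9.85
tcp_pos: [0.6458, 0.0617, 0.0213]
orientation: [2.098, 2.336, 0.002]
contact_force: [-0.3, -0.8, 5.9]
grip_width: 0.026
gripper_force: 25.2
```

```bash
python3 -c "
from h import *
go(.4836,-.0113,.09,95.9)"
```

```text
t 9.85 tcp [0.6458 0.0617 0.0213] th 96.14 w 0.026
at th0 [-0.0552 -0.1691 -0.0687] yaw 0.24
at th [-0.0559 -0.1689 -0.0687] yaw 0.24
```

Request:
arm_command(plan="0 0 -0.01 0; 0 0 -0.03 0; 0 0 -0.03 0; -0.01 -0.03 0 0; -0.015 -0.045 0 0; -0.015 -0.045 0 0; -0.011 -0.034 0 0; -0.0045 -0.015 0 0; 0 0 0.02 0; 0 0 0.015 0; 0 0 0 0; 0 0 0 0")

```text
clock: 11.35
tcp_pos: [0.4836, -0.0113, 0.0555]
orientation: [2.098, 2.338, 0.001]
contact_force: [-0.5, 0.9, -1.0]
grip_width: 0.0255
gripper_force: 24.9
```

```bash
python3 -c "
from h import *
go(.4836,-.0108,.03,95.9)"
```

```text
t 11.35 tcp [ 0.4836 -0.0113  0.0555] th 96.18 w 0.0255
at th0 [0.0005 0.0001 0.0255] yaw 0.28
at th [0.0005 0.0001 0.0255] yaw 0.28
```

Request:
arm_command(plan="0 0 0.012 0; 0 0 0.009 0; 0 0 0.004 0; 0 0 0 0; 0 0 0 0")

```text
clock: 11.98
tcp_pos: [0.4831, -0.0117, 0.0304]
orientation: [2.099, 2.337, 0.0]
contact_force: [0.7, -0.3, 0.1]
grip_width: 0.0258
gripper_force: 24.9
```

Request:
arm_command(plan="0 0 0 0; 0 0 0 0; 0 0 0 0; 0 0 -0.015 0; 0 0 -0.04 0; 0 0 -0.05 0; -0.025 0.01 0 0; -0.05 0.025 0 0; -0.05 0.025 0 0; -0.05 0.025 0 0; -0.04 0.017 0 0; -0.015 0.005 0 0; 0 0 0 0", hand=-0.2)

```text
clock: 13.6
tcp_pos: [0.6138, -0.2295, 0.1357]
orientation: [-2.101, -2.336, -0.001]
contact_force: [-0.4, 1.0, -0.1]
grip_width: 0.0517
gripper_force: 0.0
```

```bash
python3 look.py p2 .6134 -.230 .026 95.9
```

```text
t 13.7 tcp [ 0.6136 -0.227   0.1357] th 96.26 w 0.0515
at th0 [-0.003  -0.0005  0.1097] yaw 0.36
at th [-0.003  -0.0005  0.1097] yaw 0.36
```

View pics/p2.png

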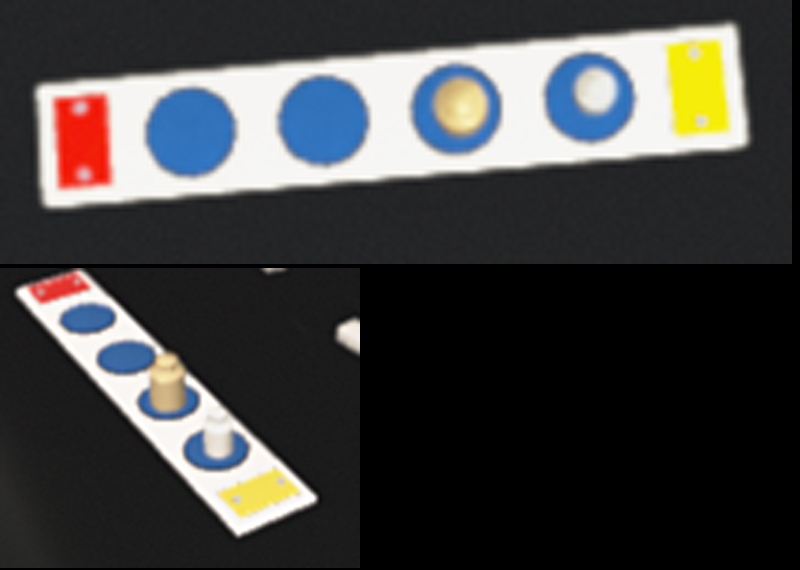

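M and S both stand upright on pads c and d. Next is the steel L.

Request:
arm_command(plan="-0.002 0 0.025 0; 0 0 0.025 0; 0 0 0.025 0; 0 0 0.02 0; 0 0 0.012 0; 0 0 0.003 0; 0 0 0 0")

```text
clock: 14.58
tcp_pos: [0.6146, -0.2309, 0.0258]
orientation: [2.099, 2.337, 0.001]
contact_force: [0.2, -0.6, -0.4]
grip_width: 0.0514
gripper_force: 0.0
```

Request:
arm_command(plan="0 0 0 0; 0 0 0 0; 0 0 0 0; 0 0 0 0", hand=1, grip_force=35)

```text
clock: 15.08
tcp_pos: [0.615, -0.2311, 0.0264]
orientation: [2.098, 2.336, 0.001]
contact_force: [-1.3, 0.5, 6.3]
grip_width: 0.035
gripper_force: 35.2
```

```bash
python3 - <<'E'
from h import *
go(.4763,.058,.126,95.9)
# residual weight-vs-pad offset: disc at its own top plane; pad fixed
t=np.load('f_top.npz');s=np.load('f_side.npz')
for n,im,pt in(('top',t,((349,226),(319,229))),('side',s,((312,232),(296,215)))):
  c=cam(n)
  for k,(u,v),H in(('s',pt[0],.044),('m',pt[1],.05)):
    X=np.array([dep(c,i,j,im['d'][j,i]) for i in range(u-12,u+13) for j in range(v-22,v+15) if im['d'][j,i]>0])
    T=X[abs(X[:,2]-H)<.005]; print(n,k,len(T),np.round(T.mean(0),4))
E
```

```text
t 15.07 tcp [ 0.615  -0.2311  0.0264] th 96.14 w 0.035
at th0 [ 0.3023 -0.107  -0.0996] yaw 0.24
at th [ 0.3019 -0.1082 -0.0996] yaw 0.24
top s 25 [ 0.4917 -0.0781  0.0434]
top m 39 [ 0.4815 -0.0093  0.0484]
side s 25 [ 0.4921 -0.0834  0.0416]
side m 31 [ 0.4815 -0.015   0.0482]
```

Request:
arm_command(plan="0 0 -0.01 0; 0 0 -0.03 0; 0 0 -0.04 0; 0 0 -0.02 0; 0.025 -0.009 0 0; 0.045 -0.016 0 0; 0.05 -0.018 0 0; 0.05 -0.018 0 0; 0.05 -0.018 0 0; 0.045 -0.016 0 0; 0.028 -0.009 0 0; 0.01 -0.003 0 0; 0 0 0.03 0; 0 0 0.025 0; 0 0 0 0; 0 0 0 0")

```text
clock: 17.08
tcp_pos: [0.476, 0.0584, 0.0709]
orientation: [2.1, 2.336, 0.001]
contact_force: [0.2, 0.5, -1.9]
grip_width: 0.0347
gripper_force: 35.6
```

```bash
python3 -c "
from h import *
go(.477,.0595,.0353,95.9)"
```

```text
t 17.07 tcp [0.476  0.0584 0.0709] th 96.1 w 0.0347
at th0 [0.001  0.0011 0.0356] yaw 0.2
at th [0.001  0.0011 0.0356] yaw 0.2
```

Request:
arm_command(plan="0.001 0.001 0.014 0; 0 0 0.012 0; 0 0 0.006 0; 0 0 0.003 0; 0 0 0 0; 0 0 0 0")

```text
clock: 17.82
tcp_pos: [0.4765, 0.06, 0.0355]
orientation: [2.099, 2.337, 0.001]
contact_force: [-0.3, -0.5, -1.7]
grip_width: 0.0342
gripper_force: 35.7
```

Request:
arm_command(plan="0 0 0 0; 0 0 0 0; 0 0 0 0; 0 0 -0.015 0; 0 0 -0.04 0; 0 0 -0.05 0; 0.02 0.017 0 0; 0.035 0.03 0 0; 0.04 0.035 0 0; 0.04 0.035 0 0; 0.026 0.022 0 0; 0.01 0.007 0 0; 0 0 0 0; 0 0 0 0", hand=-0.65)

```text
clock: 19.58
tcp_pos: [0.6027, 0.2438, 0.1404]
orientation: [2.1, 2.336, -0.002]
contact_force: [0.4, -0.6, -0.6]
grip_width: 0.0704
gripper_force: 0.0
```

```bash
python3 look.py p3 .6053 .2445 .032 95.9
```

```text
t 19.68 tcp [0.6029 0.2439 0.1404] th 96.07 w 0.0704
at th0 [0.0004 0.0025 0.1084] yaw 0.17
at th [0.0004 0.0025 0.1084] yaw 0.17
```

View pics/p3.png

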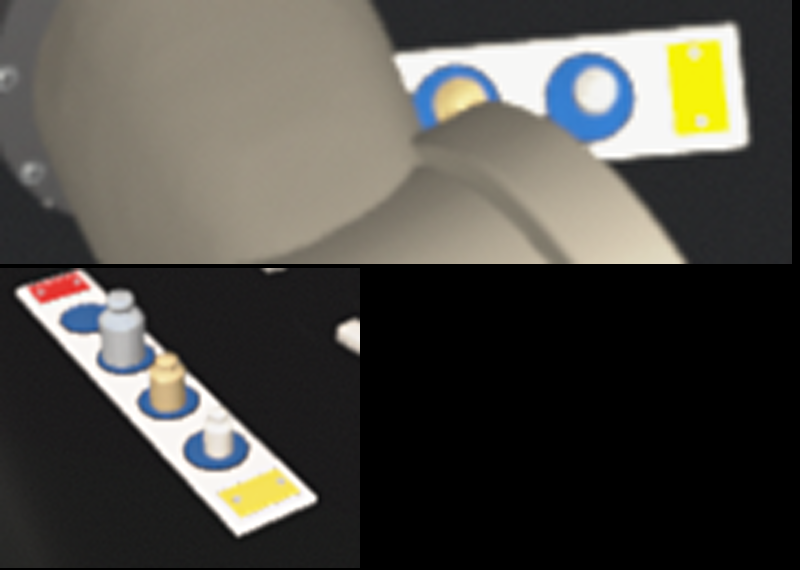

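L stands upright on pad b. Last is the steel XL.

Request:
arm_command(plan="0 0.0025 0.025 0; 0 0 0.025 0; 0 0 0.025 0; 0 0 0.02 0; 0 0 0.01 0; 0 0 0.003 0; 0 0 0 0")

```text
clock: 20.55
tcp_pos: [0.6059, 0.2461, 0.0328]
orientation: [2.099, 2.337, 0.001]
contact_force: [-0.6, -0.2, 1.4]
grip_width: 0.0703
gripper_force: 0.0
```

Request:
arm_command(plan="0 0 0 0; 0 0 0 0; 0 0 0 0; 0 0 0 0", hand=1, grip_force=50)

```text
clock: 21.05
tcp_pos: [0.6065, 0.2463, 0.0336]
orientation: [2.099, 2.336, 0.003]
contact_force: [-0.5, -0.7, 6.0]
grip_width: 0.0445
gripper_force: 51.7
```

```bash
python3 -c "
from h import *
go(.4697,.1295,.1,95.9)"
```

```text
t 21.05 tcp [0.6065 0.2463 0.0336] th 96.14 w 0.0445
at th0 [-0.1015 -0.1485 -0.0664] yaw 0.24
at th [-0.1021 -0.1481 -0.0664] yaw 0.24
```

Request:
arm_command(plan="0 0 -0.01 0; 0 0 -0.03 0; 0 0 -0.03 0; -0.014 -0.02 0 0; -0.027 -0.04 0 0; -0.03 -0.044 0 0; -0.02 -0.03 0 0; -0.01 -0.0145 0 0; 0 0 0.02 0; 0 0 0.015 0; 0 0 0 0; 0 0 0 0")

```text
clock: 22.55
tcp_pos: [0.4692, 0.1302, 0.0675]
orientation: [-2.098, -2.338, -0.001]
contact_force: [1.1, -0.3, -5.0]
grip_width: 0.0444
gripper_force: 52.3
```

```bash
python3 -c "
from h import *
go(.4697,.1305,.0425,95.9)"
```

```text
t 22.55 tcp [0.4692 0.1302 0.0675] th 96.19 w 0.0444
at th0 [0.0002 0.0006 0.025 ] yaw 0.29
at th [0.0002 0.0006 0.025 ] yaw 0.29
```

Request:
arm_command(plan="0 0.0005 0.012 0; 0 0 0.009 0; 0 0 0.004 0; 0 0 0 0; 0 0 0 0")

```text
clock: 23.18
tcp_pos: [0.4693, 0.1296, 0.0423]
orientation: [2.099, 2.337, 0.0]
contact_force: [0.4, 0.2, -4.5]
grip_width: 0.0442
gripper_force: 52.4
```

Request:
arm_command(plan="0 0 0 0; 0 0 0 0; 0 0 0 0; 0 0 -0.015 0; 0 0 -0.04 0; 0 0 -0.05 0; 0 0 -0.03 0; 0.04 0.03 0 0; 0.05 0.03 0 0; 0.05 0.03 0 0; 0.05 0.03 0 0; 0.05 0.03 0 0; 0.05 0.03 0 0; 0 0 0 0; 0 0 0 0", hand=-0.8)

```text
clock: 25.05
tcp_pos: [0.6169, 0.4368, 0.1777]
orientation: [-2.099, -2.338, 0.001]
contact_force: [0.1, 0.5, -0.6]
grip_width: 0.0771
gripper_force: 0.0
```

```bash
python3 look.py p4 .6053 .2445 .032 95.9; python3 - <<'E'
from h import *
pads=dict(a=((.4698,.1317),(.4687,.1268)),b=((.477,.062),(.4756,.0573)),c=((.4842,-.0074),(.4829,-.0123)),d=((.4915,-.0771),(.4901,-.0815)))
for i,n in enumerate(('top','side')):
  c=cam(n);D=np.load(f'f_{n}.npz')['d']
  v,u=np.nonzero(D>0);sel=((u>200)&(u<400)&(v>190)&(v<260)) if n=='top' else ((u>240)&(u<360)&(v>160)&(v<260))
  X=np.array([dep(c,a,b,D[b,a]) for a,b in zip(u[sel],v[sel])])
  for k,H in(('a',.08),('b',.064),('c',.05),('d',.044)):
    P=np.array(pads[k][i]);T=X[(abs(X[:,2]-H)<.005)&(np.linalg.norm(X[:,:2]-P,axis=1)<.025)]
    print(n,k,len(T),np.round(T.mean(0)[:2]-P,4) if len(T) else '')
E
```

```text
t 25.15 tcp [0.6175 0.4355 0.1779] th 96.08 w 0.0769
at th0 [-0.1886 -0.0323  0.1459] yaw 0.18
at th [-0.1887 -0.0318  0.1459] yaw 0.18
top a 0 
top b 72 [-0.0021  0.0029]
top c 38 [-0.0029 -0.0016]
top d 25 [ 0.0001 -0.0014]
side a 58 [-0.0014  0.0001]
side b 42 [-0.0016  0.0013]
side c 31 [-0.0014 -0.0026]
side d 24 [ 0.002  -0.0021]
```

View pics/p4.png

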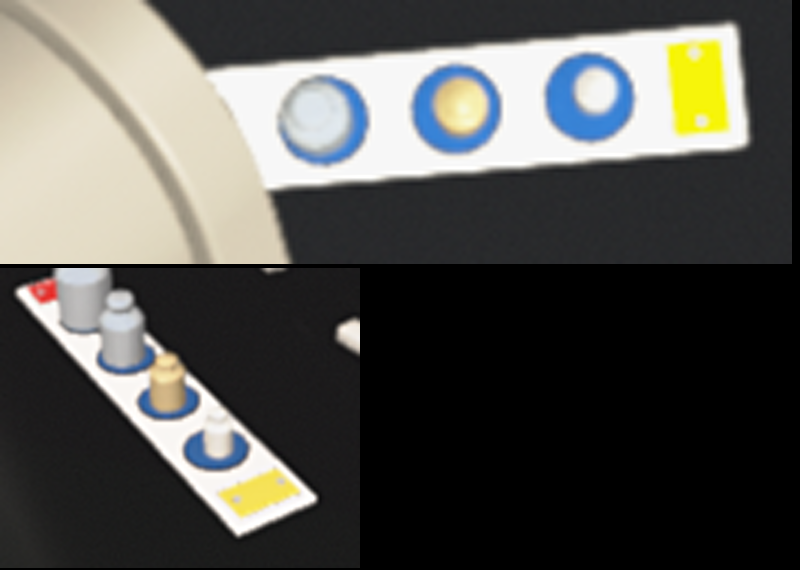

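All four stand upright, each within about 3 mm of its pad's centre. The arm is clear of everything.

```bash
python3 -c "
from h import *
print(ticket.hand_in())"
```

```text
the job is handed in; nothing more can be done
None
```

The job is handed in, with no verdict returned: XL, L, M and S stand upright on pads a to d from the red plate to the yellow plate, each about 3 mm or less from its pad's centre, at about 25 s on the robot clock.

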